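Put the loose drain-pan tablets back in their child-resistant tub

TASK

Pull the work light's knob out to its detent to switch it on, then push down and turn the cap of the child-resistant tub to open it, set the cap aside and put every loose tablet on the shelf into the tub. Then put the cap back, pushed down and turned until it locks, and last of all push the knob fully back in. Leave everything else where it is.

Things in the scene. Friction and masses are not known exactly. Their poses are not given: they have to be found in the camera images.
- tub: White round tub, 90 mm across, 80 mm high to its flat shoulder, on a 110 mm square plate screwed to the shelf (cannot move or turn). Origin: centre of the plate's underside, z up, any yaw. The neck on the shoulder is 42 mm across (its three locking lugs 51 mm) with a mouth 36 mm wide; its sprung rubber rim ends 111 mm above the shelf. Three black ridges on the shoulder, 120 deg apart, one along x. Inner floor at 6 mm.
- mouth (a point): Centre of the tub's open mouth, at the free rim, 111 mm above the shelf on the tub's axis. A tablet let go just over it falls inside.
- cap: Round ribbed black child-resistant cap, 58 mm across, 36 mm high, 40 g. Origin: centre of the underside of its hollow skirt, z up; the part 22 to 36 mm above it is solid: grip it there by the sides. Three low white ridges on top, 120 deg apart, one along x, mark its inner hooks. It starts locked on the tub, origin 88 mm above the shelf, ridges in line with the tub's. Off the tub it can stand on its skirt.
- capmark (a point): Point of the cap 28 mm out from its axis along its x, level with the skirt's underside. TO OPEN: push the cap down 4.5 to 6 mm (12 to 15 N; hard stop at 6 mm) and, holding it down, turn it counter-clockwise seen from above; from 31 to 90 deg (60 is best, 90 a stop) it is free: let it up and lift it straight off (30 mm clears the neck).
- lock0 (a point): Point of the tub, 28 mm out from its axis along its x, 88 mm above the shelf. The cap is locked when capmark is at lock0, lock1 or lock2. TO CLOSE: lower the cap over the neck with its ridges about 60 deg (35 to 85) counter-clockwise of the tub's, push it down till its origin is 82 to 83.5 mm above the shelf, turn it clockwise to the stop (ridges in line, within 4 deg) and let it up: it springs up and locks at 88 mm.
- lock1 (a point): As lock0, 120 deg counter-clockwise from the tub's x axis.
- lock2 (a point): As lock0, 240 deg counter-clockwise from the tub's x axis.
- lampbox: Work light: grey box 70 mm deep (x), 100 mm wide (y), 80 mm high with a 12 mm high clear light bar along the rear of its top, fixed to the shelf, left or right of the tub. Origin: centre of its underside; its -x side is the front, facing the robot, with a push-pull knob.
- knobmid (a point): Middle of the work light's knob head: a black disc 28 mm across, 18 mm thick, its axis along the box's x, 55 mm above the shelf, standing out of the box's front. Pushed in, its middle is 23 mm from the front (the gap behind the head is 14 mm); it moves with the knob. It can be pinched from above by its left and right sides.
- lampknob (a joint): Travel of the knob out of the box's front: 0 pushed in (light off), 0.014 m pulled out to its detent (light on). It snaps towards the nearer end; about 3 to 4 N moves it over the middle at 7 mm. Pulled along the box's -x, pushed along its +x.
- tablet0: Pressed drain-pan tablet: off-white solid disc 25 mm across, 16 mm high, about 16 g, lying flat on the shelf in front of the tub. Origin: centre of its underside. Two to four are out; an absent one reads None from the start.
- tablet1: Pressed drain-pan tablet: off-white solid disc 25 mm across, 16 mm high, about 16 g, lying flat on the shelf in front of the tub. Origin: centre of its underside. Two to four are out; an absent one reads None from the start.
- tablet2: Pressed drain-pan tablet: off-white solid disc 25 mm across, 16 mm high, about 16 g, lying flat on the shelf in front of the tub. Origin: centre of its underside. Two to four are out; an absent one reads None from the start.
- tablet3: Pressed drain-pan tablet: off-white solid disc 25 mm across, 16 mm high, about 16 g, lying flat on the shelf in front of the tub. Origin: centre of its underside. Two to four are out; an absent one reads None from the start.
- tiltbin: White tilt-out bin, 100 x 150 x 110 mm high, fixed, on the other side of the tub from the work light. Origin: centre of its underside. Not used.
- scraper: Yellow plastic scraper lying flat, 145 mm long (x), 55 mm wide, 14 mm high. Leave alone.
- opener: Small flat steel cartridge opener, 62 x 18 x 6 mm, long along x. Leave alone.
- nozzles: Set of three clear plastic nozzle caps on a strip, 50 x 22 x 24 mm high, long along x. Leave alone.
- taperoll: Cardboard-coloured roll of tape lying flat, 72 mm across, 24 mm high. Leave alone.
- spray: Clear bottle, 68 mm across, 190 mm high, behind the tub. Leave alone.
- paintcan: Steel can, 80 mm across, 100 mm high, behind the tub. Leave alone.
- cartridge: Grey sealant cartridge standing upright, 48 mm across, 220 mm high, far right. Leave alone.
- jar: Glass jar, 72 mm across, 90 mm high, behind the tub. Leave alone.
There are look-alikes about, which are no part of the job. There is more than one size of the cap; the one meant has the size given above.

How it is judged (in metres and radians):
On the way, in this order (a step that is already met when the one before it is completed fails the run):
1. the work light's knob is pulled out to its detent (value of joint lampknob above 0.012 m), for 0.2 s.
2. the cap is off the tub, set aside (horizontal distance between cap and tub above 0.08 m), for 0.2 s.
3. every tablet is in the tub (z of each of tablet0, tablet1, tablet2, tablet3 in the frame of tub below 0.07 m and horizontal distance between each of tablet0, tablet1, tablet2, tablet3 and tub below 0.042 m), for 0.2 s.
4. the cap is back on and locked ((distance between capmark and lock0 below 0.0045 m or distance between capmark and lock1 below 0.0045 m or distance between capmark and lock2 below 0.0045 m)), for 0.3 s.
5. the knob is pushed fully back in (value of joint lampknob below 0.002 m), for 0.2 s.
At the end, for the whole second after the job is handed in: Every tablet lies inside the tub (below its shoulder), the cap is locked on (its mark within 4.5 mm of one of the tub's three lock points), the knob is within 2 mm of fully in, and all is at rest (all of step 3 and (distance between capmark and lock0 below 0.0045 m or distance between capmark and lock1 below 0.0045 m or distance between capmark and lock2 below 0.0045 m) and value of joint lampknob below 0.002 m and linear speed of cap below 0.02 m/s and linear speed of each of tablet0, tablet1, tablet2, tablet3 below 0.03 m/s); the robot touches nothing.
It fails at once if a bystander is moved more than 30 mm (distance of any of scraper, opener, nozzles, taperoll, spray, paintcan, cartridge, jar from where it was at the start of the episode above 0.03 m).
Of tablet0, tablet1, tablet2, tablet3 only 2 to 4 are there at a start; the rules pass over those that are not, and their reading is None.
At some moment in a run one of tablet0, tablet1, tablet2, tablet3 may be knocked a few centimetres aside while the robot is not near it.
It also fails if it takes over 208 s, if anything falls off the work surface, if the arm or the gripper's body presses on something with over 40 N, if the wrist force passes 120 N, or if a joint passes its speed limit or range.

ROBOT

A 6-joint arm with a two-finger parallel gripper is mounted at the origin on the work surface. World frame = base frame: x ahead of the robot, y to its left, z up, the work surface at z = 0. Lengths are in mm, angles in rad, forces in N, time in s.
With the tool pointing down it reaches from about 275 to 750 mm from the base axis. Payload 10.2 kg.
Tool frame: the origin (TCP) lies between the finger pads; the fingertips stand 14 mm ahead of it and the grasp point (between the pads) lies 5 mm behind it (env.tip_reach is the distance from the TCP to the fingertips, in mm); z points along the fingers, y is the line along which they close (so a half turn about z gives the same grasp; the last joint's range is limited). The gripper opens to 85 mm and grips with 20 to 120 N. Pads are 22 mm wide; open, the fingers measure 114 mm over their backs; the gripper's body (76 mm by 85 mm) begins 54 mm behind the grasp point. The pads swing forward as they close: fully open they stand 13 mm farther back than shut.
Start: joints at [1.125, 0.313, 1.498, -0, 1.331, -0.223], TCP at [116.017, 512.027, 245.294] pointing down, gripper open.
Joint ranges: [-2.94, 2.94], [-0.97, 2.17], [0.19, 2.56], [-1.23, 4.37], [0.02, 3.11], [-2.88, 2.88]. Speed limits (rad/s): [2.39, 2.39, 3.01, 3.14, 3.14, 3.14].

INTERFACE

Orientations are given as a unit quaternion [x, y, z, w].
In Python, from station import status, cams, job, env gives the robot as it stands.
- The arm moves only by the shell command python3 -m creep 'ROWS' [OPENING] [FORCE]. ROWS is JSON, a list that holds one entry, the list of rows, each a list of 4 numbers: the shift along the world's x, y, z each as a share of 0.1 m, from -1 to 1, then the turn about the world's z as a share of pi/2 rad, from -1 to 1. In form: [[[x, y, z, yaw], ...]]. A call has 1 to 12 rows; each row is the pose to reach, as a shift and turn from the pose commanded when the call began; what a row does not reach only later rows make up. A row lasts 1/10 s, in which the tool goes at most 50 mm and 8.59 degrees, less where a joint would pass 70% of its speed; a pose out of reach is approached as far as the arm can. A call with a number of a shift or a turn outside -1 to 1 is refused whole. A call with a gripper value outside its range is refused whole. OPENING is the opening, from 0 (shut) to 1 (fully open), set as the call begins (- or left out, the last holds). The fingers move at their own pace and stop on an object; FORCE is the grip in N (left out, the last holds). Time passes only in rows, so rows that repeat a pose let the fingers close. It gives the time, the measured TCP pose, the force, the opening and the grip force at its end, in the units of the state.
- status.get_state(): the state, without advancing time (a new reading comes with each control period).
- cams.camera(name): name is "scene" or "side" or "wrist"; returns a dict with "image" (384x512x3 uint8, red, green, blue), "fx", "fy", "cx", "cy" (pixels), "T" (4x4, takes a point from camera to world coordinates). Camera axes: x right, y down, z forward; pixel columns grow to the right and rows downward; lengths in mm; the calibration is good to about 2 mm. A picture is of the moment at which its call begins. There is no depth.
- job.job_done(): hands the job in; it is judged then, once.
The state is a dict: "t": time; "q": joint angles; "joint_vel": joint speeds; "tau": joint torques, N m; "ee_pos": TCP position; "tool_rot": TCP orientation; "ft_force": force on the tool from outside, world axes, zero at the start; "ft_torque": the same for the moment, N m; "opening": opening from 0.0 (shut) to 1.0 (fully open); "grip_force": force on a finger pad.
Only numpy, scipy, OpenCV 4.12 (cv2) and the standard library are available. Lean on these libraries where they do the work, as an engineer would, in place of code of your own. Each camera call takes 0.05 s, during which the arm holds its last target. There are 200 camera calls.

## Working session

There is one attempt and no reset: what is moved stays moved. The work goes in short steps, Python scripts to look and compute and a shell command to move; the robot and the scene stay as the last step left them, time stands still between calls to the robot, and variables do not carry over. Pictures are saved under pics/ and viewed, at most 14 in all, crops included, and the job is handed in when it is done.

```bash
ls; mkdir -p pics
cat > h.py <<'E'
import numpy as np, cv2
from station import status, cams, job, env
def snap(n,f):
    c=cams.camera(n); cv2.imwrite('pics/'+f+'.png',cv2.cvtColor(c['image'],cv2.COLOR_RGB2BGR)); np.savez('pics/'+f+'.npz',**{k:c[k] for k in ('image','fx','fy','cx','cy','T')}); return c
def load(f): return np.load('pics/'+f+'.npz')
def px(c,u,v,z):
    T=np.array(c['T']); d=T[:3,:3]@np.array([(u-c['cx'])/c['fx'],(v-c['cy'])/c['fy'],1]); o=T[:3,3]
    return (o+d*(z-o[2])/d[2]).round(1)
def proj(c,p):
    T=np.array(c['T']); q=T[:3,:3].T@(np.array(p)-T[:3,3]); return (c['fx']*q[0]/q[2]+c['cx']).round(1),(c['fy']*q[1]/q[2]+c['cy']).round(1)
def crop(f,u0,v0,w,h,s,out):
    im=cv2.imread('pics/'+f+'.png')[v0:v0+h,u0:u0+w]; cv2.imwrite('pics/'+out+'.png',cv2.resize(im,None,fx=s,fy=s,interpolation=cv2.INTER_CUBIC))
E
python3 - <<'E'
from h import *
a=snap('scene','a'); b=snap('side','b'); snap('wrist','w0')
print(a['T'],b['T'],a['fx'])
i=np.hstack([cv2.imread('pics/a.png'),cv2.imread('pics/b.png')])
cv2.imwrite('pics/a2.png',cv2.resize(cv2.imread('pics/a.png'),(800,600),interpolation=cv2.INTER_CUBIC))
E
```

```text
pics
[[ 8.80864288e-01  3.03558235e-01 -3.63222390e-01  1.08391270e+03]
 [ 4.73013912e-01 -5.94160381e-01  6.50562280e-01 -8.67744465e+02]
 [-1.83288162e-02 -7.44866323e-01 -6.66961929e-01  9.95728583e+02]
 [ 0.00000000e+00  0.00000000e+00  0.00000000e+00  1.00000000e+00]] [[-9.75628234e-01 -1.61447432e-01  1.48607791e-01  4.46770661e+02]
 [-2.18661183e-01  6.58666511e-01 -7.19962300e-01  8.18680315e+02]
 [ 1.83530895e-02 -7.34910303e-01 -6.77915932e-01  8.44798978e+02]
 [ 0.00000000e+00  0.00000000e+00  0.00000000e+00  1.00000000e+00]] 479.4749364597819
```

View pics/a2.png

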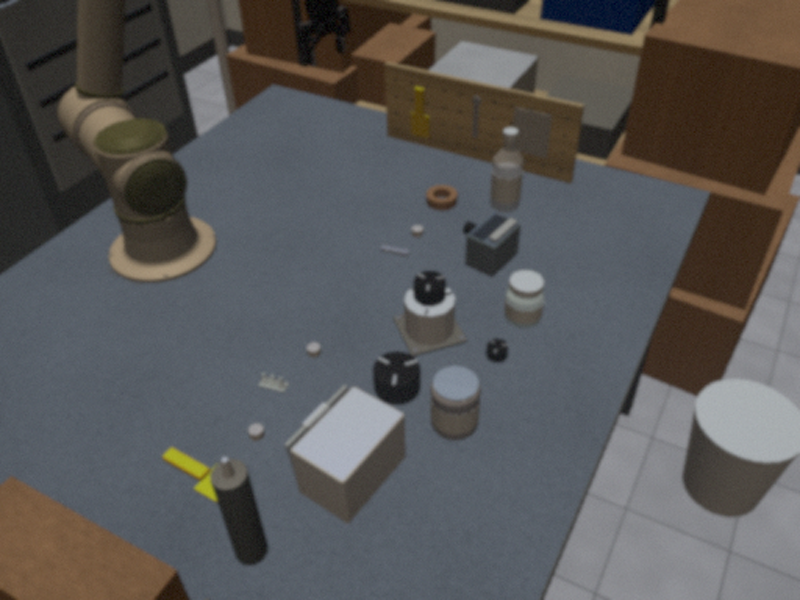

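View pics/b.png

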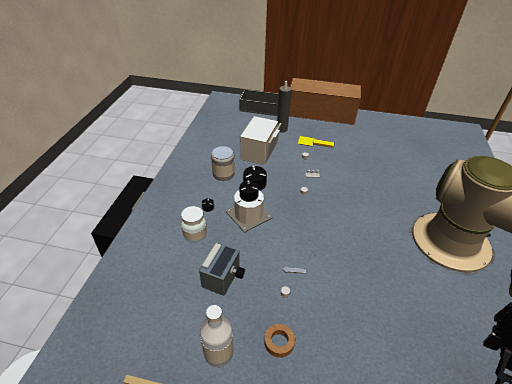

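The scene view (800x600) shows three tablets at (417,230), (313,348) and (256,430). The tub with its cap is at (430,290), and the lamp box at (493,243) with its knob at (470,228). A bigger and a smaller loose cap are decoys.

Run:
```python
from h import *
a=load('a');b=load('b');s=.64
for n,ua,ub,z in [('tabA',(417,227),(286,290),16),('tabB',(313,346),(304,189),16),('tabC',(256,428),(306,154),16),('captop',(430,279),(249,187),124),('knob',(468,228),(240,272),55),('plateR',(465,340),(270,217),4),('bigcap',(397,362),(255,172),45),('smallcap',(497,345),(208,202),20),('opener',(395,250),(295,270),3)]:
    print(n,px(a,ua[0]*s,ua[1]*s,z),px(b,*ub,z))
crop('a',230,120,130,110,6,'ac'); crop('b',190,160,110,140,4,'bc')
```

```text
tabA [466.9 300.9  16. ] [462.8 295.6  16. ]
tabB [ 465.3 -108.2   16. ] [ 463.4 -109.4   16. ]
tabC [ 486.1 -309.5   16. ] [ 479.7 -311.4   16. ]
captop [627.6  44.6 124. ] [623.4  42.2 124. ]
knob [588.3 299.4  55. ] [587.4 295.1  55. ]
plateR [701.4  43.9   4. ] [554.4  36.6   4. ]
bigcap [635.1 -96.4  45. ] [ 640.3 -124.    45. ]
smallcap [764.5  44.   20. ] [762.5  33.4  20. ]
opener [454.8 222.4   3. ] [448.3 218.6   3. ]
```

View pics/bc.png

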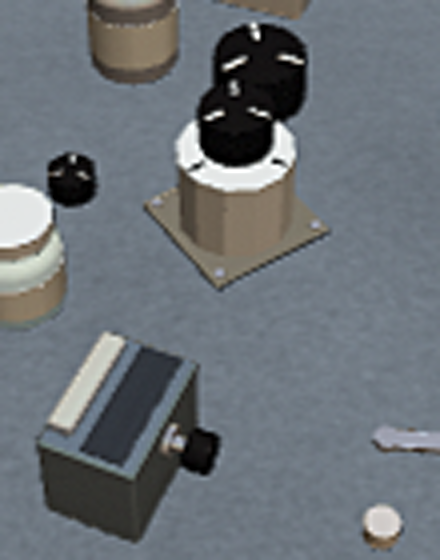

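The side crop shows the tub's plate corners (145,205), (328,230), (220,285). The lamp's top front edge runs (200,363)-(130,470), and its knob head is at (202,451).

Run:
```python
from h import *
b=load('b')
f=lambda u,v,z: print(px(b,190+u/4-.4,160+v/4-.4,z))
for u,v,z in [(145,205,4),(328,230,4),(220,285,4),(200,363,80),(132,468,80),(38,438,80),(236,107,124),(212,115,124),(262,112,124),(235,88,124),(195,163,80),(280,162,80),(202,451,55)]: f(u,v,z)
s=status.get_state(); print(s['ee_pos'],s['tool_rot'],s['q'])
w=load('w0'); print(w['T'])
```

```text
[699.5  43.6   4. ]
[549.3  35.8   4. ]
[619.8 112.5   4. ]
[600.8 245.8  80. ]
[621.8 334.9  80. ]
[686.  327.2  80. ]
[625.2  39.6 124. ]
[640.6  52.6 124. ]
[605.   40.4 124. ]
[630.9  18.7 124. ]
[651.9  61.8  80. ]
[588.9  45.3  80. ]
[586.8 296.1  55. ]
[115.94200057 511.8682949  244.87609532] [ 1.11166524e-01  9.93801674e-01 -4.62070348e-04 -1.54991323e-04] [ 1.12460435e+00  3.13342184e-01  1.49820902e+00 -1.11989347e-05
  1.33101613e+00 -2.23395737e-01]
[[ 2.20497127e-01  9.24901943e-01  3.09737652e-01  3.61173595e+01]
 [ 9.75387623e-01 -2.09099634e-01 -6.99737684e-02  5.29490424e+02]
 [ 4.71554542e-05  3.17543287e-01 -9.48243776e-01  3.73424584e+02]
 [ 0.00000000e+00  0.00000000e+00  0.00000000e+00  1.00000000e+00]]
```

View pics/w0.png

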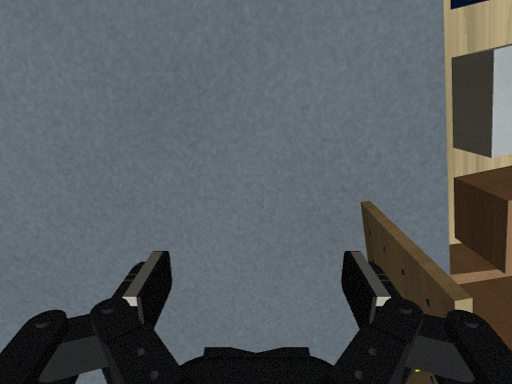

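Empty shelf under the wrist at the start. The finger axis (77°) already nearly matches the lamp's front, so I'll go above the knob.

```bash
python3 -m creep '[[[0.5,-0.5,0.3,0],[1,-1,0.3,0],[1,-1,0.3,0]]]' 1 && python3 -m creep '[[[0.5,-0.5,0,0],[1,-1,0,0],[1,-1,0,0]]]' && python3 -m creep '[[[0.5,-0.1,0,0],[1,-0.1,0,0],[1,-0.1,0,0]]]' && python3 -m creep '[[[0.5,0,0,0],[1,0,0,0],[1.0,0,0,0]]]' && python3 -m creep '[[[0.4,0,-0.3,0],[0.7,0,-0.7,0],[0.7,0,-0.7,0],[0.7,0,-0.7,0]]]'
python3 - <<'E'
from h import *
w=snap('wrist','w1'); cv2.imwrite('pics/w1b.png',cv2.resize(cv2.imread('pics/w1.png'),(800,600)))
s=status.get_state();print(s['ee_pos'],s['ft_force'],s['t'])
E
```

```text
t: 0.45
ee_pos: [216.9, 410.7, 275.6]
tool_rot: [0.111, 0.994, 0.0, 0.0]
ft_force: [0.4, 1.0, -0.1]
opening: 1.0
grip_force: 0.0
t: 0.75
ee_pos: [317.3, 310.1, 275.3]
tool_rot: [0.112, 0.994, -0.0, 0.0]
ft_force: [1.3, 0.9, 0.7]
opening: 1.002
grip_force: 0.0
t: 1.05
ee_pos: [420.1, 300.7, 273.7]
tool_rot: [0.113, 0.994, -0.001, -0.001]
ft_force: [-0.7, 0.0, 0.8]
opening: 1.003
grip_force: 0.0
t: 1.35
ee_pos: [519.5, 301.1, 272.4]
tool_rot: [0.112, 0.994, -0.001, -0.001]
ft_force: [-1.1, 0.9, -1.1]
opening: 0.994
grip_force: 0.0
t: 1.75
ee_pos: [585.3, 302.3, 204.7]
tool_rot: [0.111, 0.994, -0.0, -0.001]
ft_force: [0.8, 0.5, 0.4]
opening: 0.998
grip_force: 0.0
[585.42704593 302.59309145 206.74446556] [-0.54556951 -0.43046205  1.25885719] 1.8
```

View pics/w1b.png

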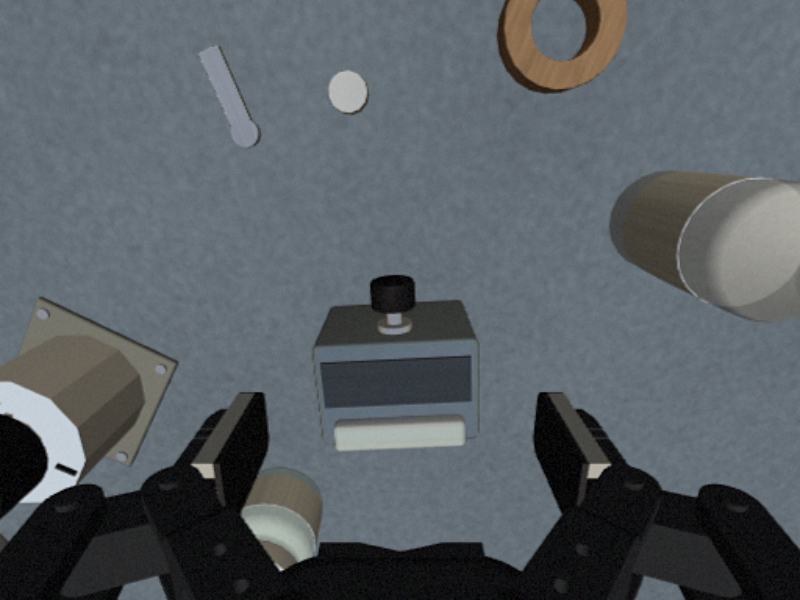

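The wrist view shows the knob head spanning (371-415, 277-312). The box's front top edge runs (315,346)-(477,340), and the tablet is at (348,92).

Run:
```python
from h import *
w=load('w1'); f=lambda u,v,z: px(w,u*.64-.2,v*.64-.2,z)
A=f(315,346,80);B=f(477,340,80);print(A,B,np.degrees(np.arctan2(*(B-A)[1::-1])), np.linalg.norm(B-A))
print(f(393,308,65),f(393,290,69),f(371,295,55),f(415,295,55),f(348,92,16))
T=w['T'];print(T[:3,0],T[:3,3])
print('tub shoulder pts',f(66,468,80), f(0,383,80))
```

```text
[603.4 246.   80. ] [620.7 340.   80. ] 79.57183321550748 95.57871101872007
[595.4 294.9  65. ] [583.1 297.8  69. ] [587.3 282.5  55. ] [593.4 309.3  55. ] [466.7 295.1  16. ]
[2.20309874e-01 9.75429882e-01 3.24842631e-04] [505.66378961 319.82715777 333.49468334]
tub shoulder pts [650.7  64.4  80. ] [584.7  52.5  80. ]
```

```bash
python3 -m creep '[[[0.02,-0.055,-0.4,0.026],[0.02,-0.055,-0.8,0.026],[0.02,-0.055,-0.8,0.026]]]' 0.7 && python3 -m creep '[[[0,0,-0.35,0],[0,0,-0.75,0],[0,0,-0.75,0],[0,0,-0.75,0]]]' && python3 -m creep '[[[0,0,0,0],[0,0,0,0],[0,0,0,0],[0,0,0,0],[0,0,0,0],[0,0,0,0],[0,0,0,0],[0,0,0,0]]]' 0.1 30
```

```text
t: 2.1
ee_pos: [585.5, 296.4, 122.8]
tool_rot: [0.091, 0.996, -0.001, -0.003]
ft_force: [0.3, -0.1, -0.6]
opening: 0.702
grip_force: 0.0
t: 2.5
ee_pos: [589.0, 297.2, 53.8]
tool_rot: [0.091, 0.996, 0.001, 0.002]
ft_force: [-0.1, -0.4, 0.9]
opening: 0.701
grip_force: 0.0
t: 3.3
ee_pos: [588.8, 296.2, 53.1]
tool_rot: [0.091, 0.996, -0.0, 0.001]
ft_force: [-3.8, -4.8, 8.9]
opening: 0.317
grip_force: 29.0
```

```bash
python3 -m creep '[[[-0.04,0.007,0,0],[-0.08,0.014,0,0],[-0.12,0.022,0,0],[-0.15,0.027,0,0],[-0.16,0.029,0,0],[-0.16,0.029,0,0],[-0.16,0.029,0,0]]]'
```

```text
t: 4.0
ee_pos: [574.9, 298.5, 53.2]
tool_rot: [0.091, 0.996, 0.0, 0.004]
ft_force: [7.6, -5.6, 4.5]
opening: 0.318
grip_force: 29.8
```

```bash
python3 -m creep '[[[0,0,0,0],[0,0,0,0],[0,0,0,0],[0,0,0,0]]]' 0.75 && python3 -m creep '[[[0,0,0.4,0],[0,0,0.8,0],[0,0,1,0],[0,0,1,0]]]' && python3 -m creep '[[[0.1,-0.4,0.4,0],[0.2,-0.8,0.8,0],[0.25,-1,0.87,0],[0.25,-1,0.87,0]]]' 1 && python3 -m creep '[[[0.1,-0.4,0,0],[0.2,-0.8,0,0],[0.25,-1,0,0]]]' && python3 -m creep '[[[0,-0.3,0,0],[0,-0.58,0,0],[0,-0.58,0,0],[0,-0.58,0,0]]]'
python3 - <<'E'
from h import *
w=snap('wrist','w2'); cv2.imwrite('pics/w2b.png',cv2.resize(cv2.imread('pics/w2.png'),(800,600)))
s=status.get_state();print(s['ee_pos'],s['q'],s['t'])
E
```

```text
t: 4.4
ee_pos: [571.9, 299.6, 50.4]
tool_rot: [0.091, 0.996, 0.0, -0.0]
ft_force: [-0.1, -0.3, -0.7]
opening: 0.751
grip_force: 0.0
t: 4.8
ee_pos: [573.1, 300.0, 153.8]
tool_rot: [0.091, 0.996, 0.001, 0.003]
ft_force: [0.3, 1.1, 0.0]
opening: 0.748
grip_force: 0.0
t: 5.2
ee_pos: [598.5, 196.3, 238.9]
tool_rot: [0.093, 0.996, -0.0, 0.002]
ft_force: [0.4, 0.4, -0.3]
opening: 1.005
grip_force: 0.0
t: 5.5
ee_pos: [622.0, 97.4, 235.2]
tool_rot: [0.092, 0.996, -0.0, -0.002]
ft_force: [-0.1, 0.2, -0.1]
opening: 0.998
grip_force: 0.0
t: 5.9
ee_pos: [621.7, 42.0, 235.9]
tool_rot: [0.091, 0.996, 0.0, -0.001]
ft_force: [0.1, 0.7, -0.2]
opening: 0.999
grip_force: 0.0
[621.7505034   42.53906111 236.18465286] [-1.19564931e-01  5.40903702e-01  1.18531019e+00  4.10630250e-04
  1.41715614e+00 -1.50915788e+00] 5.95
```

View pics/w2b.png

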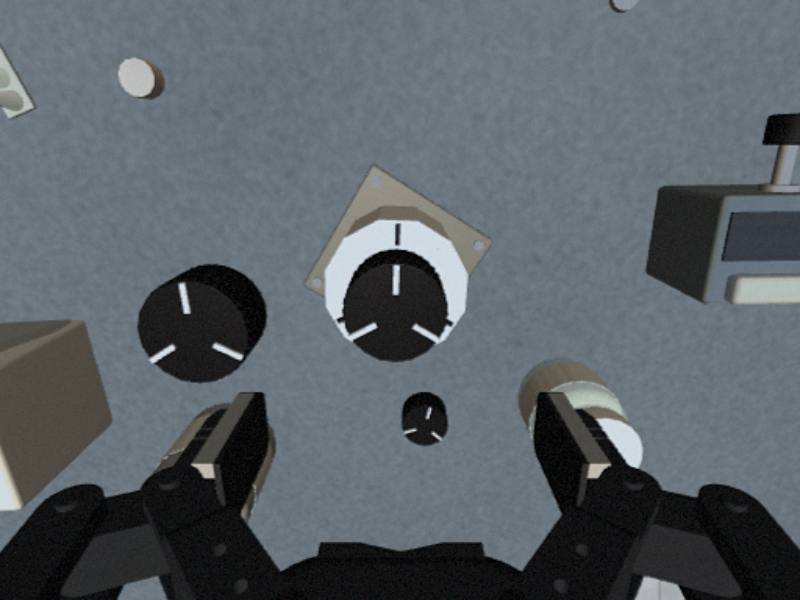

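The lamp knob is out. The cap's top disc spans (344-447, 250-361), with its ridges aligned with the tub's. Now its centre.

Run:
```python
from h import *
w=load('w2'); f=lambda u,v,z: px(w,u*.64-.2,v*.64-.2,z)
print('cap',f(395.5,306,124),f(344,306,124),f(447,306,124),f(395,250,124),f(395,361,124))
print('shoulder',f(325,285,80),f(468,285,80))
print('plate corners',f(374,166,4),f(492,242,4),f(304,283,4))
print('tabB',f(137,77,16),'lampknob',f(785,115,60))
print('big',f(192,330,50),'small',f(425,420,20))
```

```text
cap [621.7  38.9 124. ] [616.7  11.3 124. ] [626.8  66.5 124. ] [591.2  44.4 124. ] [654.1  32.6 124. ]
shoulder [614.5  -5.7  80. ] [630.9  83.6  80. ]
plate corners [551.   34.8   4. ] [623.5 114.2   4. ] [629.3 -38.4   4. ]
tabB [ 464.8 -111.    16. ] lampknob [565.5 289.7  60. ]
big [ 637.8 -114.8   50. ] small [761.6  37.2  20. ]
```

```bash
python3 -m creep '[[[0.015,-0.024,-0.1,-0.1],[0.015,-0.024,-0.2,-0.2],[0.015,-0.024,-0.3,-0.333],[0.015,-0.024,-0.5,-0.333],[0.015,-0.024,-0.5,-0.333],[0.015,-0.024,-0.5,-0.333]]]' 1 && python3 -m creep '[[[0,0,-0.3,0],[0,0,-0.6,0],[0,0,-0.75,0],[0,0,-0.75,0],[0,0,-0.75,0]]]' && python3 -m creep '[[[0,0,0,0],[0,0,0,0],[0,0,0,0],[0,0,0,0],[0,0,0,0],[0,0,0,0],[0,0,0,0]]]' 0.5 80
```

```text
t: 6.55
ee_pos: [623.5, 40.0, 187.4]
tool_rot: [0.344, 0.939, -0.0, -0.0]
ft_force: [-0.1, -0.1, -0.1]
opening: 0.995
grip_force: 0.0
t: 7.05
ee_pos: [624.2, 39.2, 113.8]
tool_rot: [0.345, 0.939, 0.0, 0.001]
ft_force: [-0.0, 0.0, -0.6]
opening: 0.995
grip_force: 0.0
t: 7.75
ee_pos: [624.1, 39.0, 114.0]
tool_rot: [0.345, 0.939, 0.0, 0.001]
ft_force: [-1.0, -0.0, 6.5]
opening: 0.65
grip_force: 83.0
```

```bash
python3 -m creep '[[[0,0,-0.02,0],[0,0,-0.04,0],[0,0,-0.06,0],[0,0,-0.06,0],[0,0,-0.06,0]]]'
```

```text
t: 8.25
ee_pos: [624.3, 39.1, 109.0]
tool_rot: [0.345, 0.939, 0.0, 0.002]
ft_force: [-3.6, 0.3, 14.4]
opening: 0.655
grip_force: 83.3
```

```bash
python3 -m creep '[[[0,0,-0.005,0.07],[0,0,-0.005,0.14],[0,0,-0.005,0.21],[0,0,-0.005,0.28],[0,0,-0.005,0.35],[0,0,-0.005,0.42],[0,0,-0.005,0.49],[0,0,-0.005,0.56],[0,0,-0.005,0.63],[0,0,-0.005,0.667],[0,0,-0.005,0.667]]]'
python3 - <<'E'
from h import *
print(status.get_state()['ft_torque'])
E
```

```text
t: 9.35
ee_pos: [624.9, 38.6, 108.8]
tool_rot: [-0.171, 0.985, -0.001, 0.002]
ft_force: [-2.6, -1.0, 13.7]
opening: 0.651
grip_force: 83.8
[-0.04214762  0.34917559  0.11742074]
```

```bash
python3 -m creep '[[[0,0,0.03,0],[0,0,0.06,0],[0,0,0.1,0],[0,0,0.15,0],[0,0,0.15,0]]]'
```

```text
t: 9.85
ee_pos: [623.7, 39.1, 121.4]
tool_rot: [-0.171, 0.985, -0.0, 0.0]
ft_force: [0.3, 0.1, -0.5]
opening: 0.655
grip_force: 84.4
```

```bash
python3 -m creep '[[[0,0,0.3,0],[0,0,0.5,0],[0,0,0.5,0]]]' && python3 -m creep '[[[-0.4,0.05,0,0],[-0.8,0.1,0,0],[-1,0.1,0,0]]]' && python3 -m creep '[[[-0.3,0,-0.2,0],[-0.4,0,-0.6,0],[-0.4,0,-1,0],[-0.4,0,-1,0],[-0.4,0,-1,0]]]' && python3 -m creep '[[[0,0,-0.2,0],[0,0,-0.35,0],[0,0,-0.38,0],[0,0,-0.4,0],[0,0,-0.4,0]]]'
python3 - <<'E'
from h import *
snap('side','b2'); crop('b2',200,110,200,150,4,'b2c')
E
```

```text
t: 10.15
ee_pos: [624.5, 39.0, 173.4]
tool_rot: [-0.171, 0.985, -0.001, 0.002]
ft_force: [-0.1, 0.5, 0.2]
opening: 0.651
grip_force: 86.1
t: 10.45
ee_pos: [520.4, 49.8, 169.4]
tool_rot: [-0.171, 0.985, 0.001, -0.002]
ft_force: [0.7, 0.2, -0.9]
opening: 0.651
grip_force: 86.2
t: 10.95
ee_pos: [483.6, 49.0, 71.0]
tool_rot: [-0.171, 0.985, 0.0, -0.001]
ft_force: [0.4, 0.4, 0.6]
opening: 0.656
grip_force: 86.2
t: 11.45
ee_pos: [484.3, 48.9, 31.9]
tool_rot: [-0.171, 0.985, -0.0, 0.001]
ft_force: [0.3, -0.0, 0.1]
opening: 0.649
grip_force: 86.2
```

View pics/b2c.png

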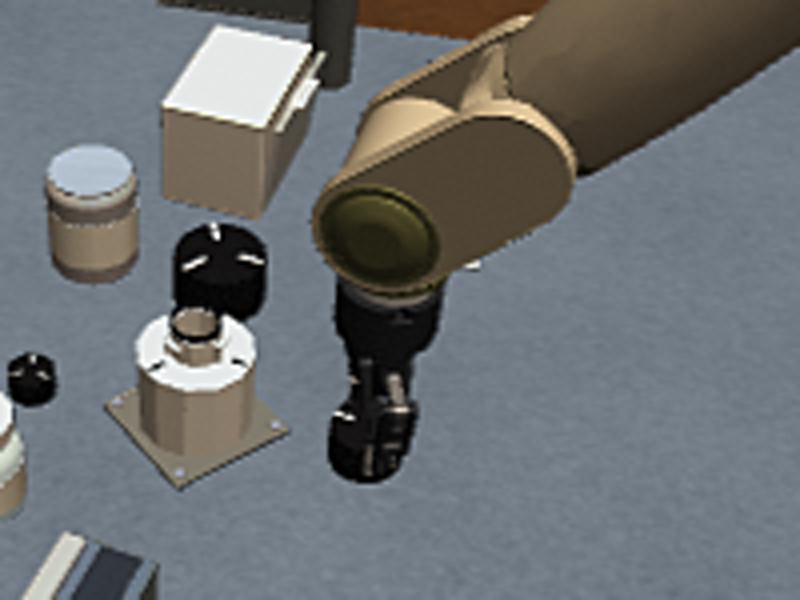

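The cap is in the gripper just above the shelf and the neck is open at about (195,325). Lowering to contact.

```bash
python3 -m creep '[[[0,0,-0.02,0],[0,0,-0.04,0],[0,0,-0.05,0],[0,0,-0.05,0]]]'
```

```text
t: 11.9
ee_pos: [483.6, 49.0, 26.2]
tool_rot: [-0.171, 0.985, -0.0, 0.0]
ft_force: [-2.3, 0.0, 4.9]
opening: 0.654
grip_force: 87.1
```

```bash
python3 -m creep '[[[0,0,-0.01,0],[0,0,-0.01,0],[0,0,-0.01,0]]]'
```

```text
t: 12.2
ee_pos: [483.8, 49.0, 26.0]
tool_rot: [-0.171, 0.985, -0.0, 0.0]
ft_force: [-5.0, 0.1, 16.0]
opening: 0.649
grip_force: 88.3
```

```bash
cat >> h.py <<'E'
def blobs(c,z=16,amin=150,amax=6000):
    im=c['image'].astype(int); m=((im.min(2)>125)&(im.max(2)-im.min(2)<60)).astype(np.uint8)
    n,l,st,ce=cv2.connectedComponentsWithStats(m)
    return [(st[i,4],st[i,2:4].tolist(),ce[i].round().tolist(),px(c,*ce[i],z)[:2].tolist()) for i in range(1,n) if amin<st[i,4]<amax]
E
python3 -m creep '[[[0,0,0,0],[0,0,0,0],[0,0,0,0],[0,0,0,0],[0,0,0,0],[0,0,0.2,0],[0,0,0.6,0],[0,0,1,0],[0,0,1,0]]]' 1 40 && python3 -m creep '[[[0,-0.4,0,0],[0,-0.8,0,0],[0,-1,0,0]]]' && python3 -m creep '[[[-0.1,-0.3,0,-0.1],[-0.18,-0.6,0,-0.2],[-0.18,-0.6,0,-0.333],[-0.18,-0.6,0,-0.333],[-0.18,-0.6,0,-0.333]]]'
python3 - <<'E'
from h import *
w=snap('wrist','w3');print(status.get_state()['ee_pos'],*blobs(w),sep='\n'); cv2.imwrite('pics/w3b.png',cv2.resize(cv2.imread('pics/w3.png'),(800,600)))
E
```

```text
t: 13.1
ee_pos: [485.8, 48.8, 129.3]
tool_rot: [-0.171, 0.985, -0.001, 0.004]
ft_force: [0.7, -0.3, -0.3]
opening: 1.003
grip_force: 0.0
t: 13.4
ee_pos: [483.3, -53.2, 124.2]
tool_rot: [-0.17, 0.985, -0.0, -0.0]
ft_force: [0.4, 0.3, -0.2]
opening: 1.0
grip_force: 0.0
t: 13.9
ee_pos: [465.2, -111.1, 124.1]
tool_rot: [0.091, 0.996, 0.0, -0.0]
ft_force: [0.3, -0.8, 0.6]
opening: 1.004
grip_force: 0.0
[ 465.27371649 -110.89309695  124.20447253]
(np.int32(1425), [47, 59], [138.0, 189.0], [441.1, -206.7])
(np.int32(610), [29, 27], [255.0, 195.0], [464.1, -112.0])
(np.int32(499), [27, 24], [38.0, 254.0], [484.0, -313.5])
```

View pics/w3b.png

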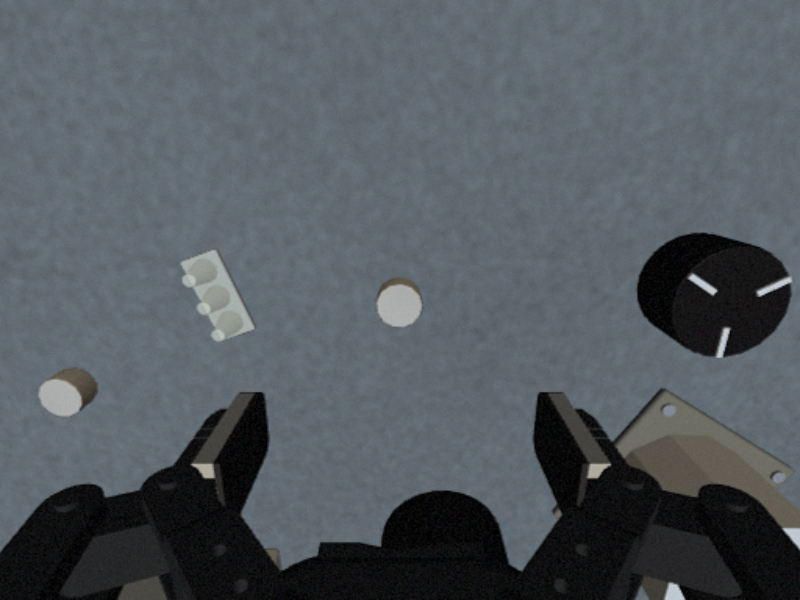

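The tablet is at wrist pixel (399,304), world (464,-112). The cap stands upright at right.

```bash
python3 -m creep '[[[-0.01,-0.01,-0.4,0],[-0.01,-0.01,-0.8,0],[-0.01,-0.01,-0.95,0],[-0.01,-0.01,-0.95,0]]]' 0.7 && python3 -m creep '[[[0,0,-0.06,0],[0,0,-0.12,0],[0,0,-0.12,0]]]' && python3 -m creep '[[[0,0,0,0],[0,0,0,0],[0,0,0,0],[0,0,0,0],[0,0,0,0],[0,0,0,0],[0,0,0,0]]]' 0.15 30
```

```text
t: 14.35
ee_pos: [463.3, -111.2, 27.7]
tool_rot: [0.089, 0.996, 0.001, -0.002]
ft_force: [-0.3, 0.1, 0.7]
opening: 0.697
grip_force: 0.0
t: 14.65
ee_pos: [464.6, -112.0, 17.8]
tool_rot: [0.09, 0.996, -0.0, 0.0]
ft_force: [0.2, 0.4, 0.3]
opening: 0.7
grip_force: 0.0
t: 15.35
ee_pos: [464.8, -112.1, 18.4]
tool_rot: [0.09, 0.996, -0.0, 0.0]
ft_force: [-2.2, 0.8, 4.9]
opening: 0.275
grip_force: 29.3
```

```bash
python3 -m creep '[[[0,0,0.4,0],[0,0,0.8,0],[0.2,0.1,1,0],[0.6,0.5,1,0],[0.8,0.9,1,0],[0.8,0.9,1,0]]]' && python3 -m creep '[[[0.2,0.1,0.32,0],[0.6,0.4,0.32,0],[0.795,0.61,0.32,0],[0.795,0.61,0.32,0],[0.795,0.61,0.32,0],[0.795,0.61,0.32,0]]]'
python3 - <<'E'
from h import *
a=snap('scene','s4'); cv2.imwrite('pics/s4a.png',0*cv2.imread('pics/s4.png')); crop('s4',235,130,90,100,6,'s4c'); print(status.get_state()['ee_pos'],proj(a,[624,39,111]))
E
```

```text
t: 15.95
ee_pos: [546.1, -17.8, 117.8]
tool_rot: [0.088, 0.996, 0.0, 0.001]
ft_force: [-0.2, -0.8, 0.1]
opening: 0.269
grip_force: 29.8
t: 16.55
ee_pos: [623.4, 38.1, 149.7]
tool_rot: [0.091, 0.996, -0.0, -0.0]
ft_force: [0.3, 0.1, -0.1]
opening: 0.273
grip_force: 29.8
[623.4651581   38.04235126 149.84648622] (np.float64(273.1), np.float64(182.9))
```

View pics/s4c.png

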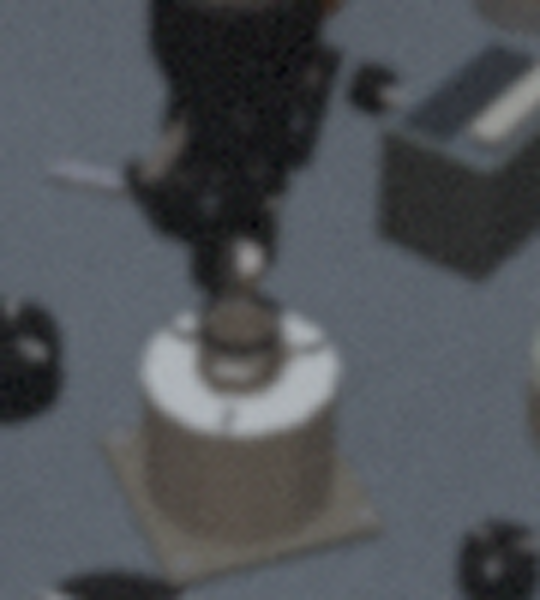

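The tablet is held at (248,258) right over the mouth. Lower and let go.

```bash
python3 -m creep '[[[0.005,0.01,-0.08,0],[0.005,0.01,-0.16,0],[0.005,0.01,-0.16,0],[0.005,0.01,-0.16,0]]]' && python3 -m creep '[[[0,0,0,0],[0,0,0,0],[0,0,0,0],[0,0,0,0]]]' 0.55 && python3 -m creep '[[[0,0,0.4,0],[0,0,0.7,0],[0,-0.3,0.7,0],[-0.2,-0.8,0.7,0],[-0.4,-1,0.7,0]]]'
python3 - <<'E'
from h import *
b=snap('side','b4'); print(*[x for x in blobs(b,16,15,400)],sep='\n')
E
```

```text
t: 17.0
ee_pos: [624.3, 39.9, 133.5]
tool_rot: [0.09, 0.996, 0.0, -0.0]
ft_force: [0.5, -0.7, -0.5]
opening: 0.27
grip_force: 29.8
t: 17.4
ee_pos: [624.6, 40.0, 133.9]
tool_rot: [0.09, 0.996, -0.0, 0.0]
ft_force: [0.5, 0.3, 0.2]
opening: 0.551
grip_force: 0.0
t: 17.9
ee_pos: [584.0, -62.5, 203.6]
tool_rot: [0.091, 0.996, -0.0, 0.0]
ft_force: [0.5, 1.0, 0.4]
opening: 0.549
grip_force: 0.0
(np.int32(22), [11, 10], [113.0, 87.0], [1461.7, -624.2])
(np.int32(24), [11, 10], [86.0, 112.0], [1461.0, -379.3])
(np.int32(352), [24, 24], [253.0, 128.0], [717.4, -437.4])
(np.int32(23), [6, 7], [485.0, 132.0], [-242.0, -654.3])
(np.int32(31), [14, 13], [52.0, 143.0], [1459.4, -142.0])
(np.int32(262), [22, 16], [222.0, 153.0], [794.3, -238.6])
(np.int32(25), [7, 4], [305.0, 154.0], [483.3, -313.4])
(np.int32(60), [15, 5], [312.0, 174.0], [444.3, -194.6])
(np.int32(29), [14, 13], [10.0, 180.0], [1460.3, 88.9])
(np.int32(331), [31, 20], [248.0, 199.0], [638.7, -17.0])
(np.int32(286), [23, 16], [192.0, 213.0], [798.6, 91.5])
(np.int32(210), [25, 17], [194.0, 227.0], [773.2, 142.7])
(np.int32(178), [19, 25], [211.0, 255.0], [688.9, 231.9])
(np.int32(32), [10, 8], [235.0, 270.0], [608.2, 266.8])
(np.int32(98), [23, 7], [294.0, 269.0], [450.9, 226.4])
(np.int32(66), [11, 9], [285.0, 290.0], [465.2, 295.4])
(np.int32(187), [17, 15], [213.0, 311.0], [630.3, 397.6])
```

```bash
python3 -m creep '[[[-0.2,-0.4,0,0],[-0.4,-0.8,-0.2,0],[-0.5,-1,-0.4,0]]]' && python3 -m creep '[[[-0.2,-0.4,0,0],[-0.4,-0.8,-0.2,0],[-0.5,-1,-0.39,0]]]' && python3 -m creep '[[[-0.01,-0.3,0,0],[-0.01,-0.52,0,0],[-0.01,-0.52,0,0],[-0.01,-0.52,0,0]]]'
python3 - <<'E'
from h import *
w=snap('wrist','w5');print(status.get_state()['ee_pos'],*blobs(w),sep='\n'); cv2.imwrite('pics/w5b.png',cv2.resize(cv2.imread('pics/w5.png'),(640,480)))
E
```

```text
t: 18.25
ee_pos: [533.4, -162.4, 163.9]
tool_rot: [0.091, 0.996, -0.001, 0.001]
ft_force: [0.3, -0.6, 0.7]
opening: 0.548
grip_force: 0.0
t: 18.55
ee_pos: [483.3, -262.7, 124.7]
tool_rot: [0.091, 0.996, -0.001, 0.0]
ft_force: [0.7, -0.5, -1.5]
opening: 0.547
grip_force: 0.0
t: 18.95
ee_pos: [483.4, -311.7, 124.7]
tool_rot: [0.09, 0.996, 0.0, -0.0]
ft_force: [-0.1, 0.2, 0.1]
opening: 0.548
grip_force: 0.0
[ 483.56019323 -311.25004816  124.75825085]
(np.int32(1460), [39, 67], [369.0, 127.0], [442.9, -215.5])
(np.int32(599), [29, 27], [254.0, 197.0], [483.9, -314.0])
```

View pics/w5b.png

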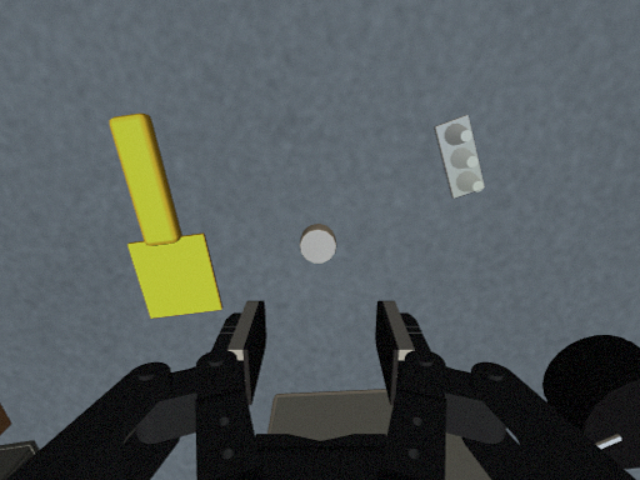

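The tablet is at (318,245); the scraper's head is 68 mm clear on the left. The bin's top edge is at (275-385, 392), so I'll check it against the gripper's body.

Run:
```python
from h import *
w=load('w5');print(px(w,275*.8,397*.8,110),px(w,385*.8,390*.8,110))
```

```text
[ 522.2 -340.8  110. ] [ 527.5 -289.4  110. ]
```

Run:
```python
from h import *
a=load('a');s=.64
for u,v in [(288,443),(345,388),(303,425),(327,405),(292,455),(349,392)]: print(u,v,px(a,u*s,v*s,110),px(a,u*s,v*s,95))
crop('a',150,230,120,110,6,'bin')
```

```text
288 443 [ 601.7 -363.8  110. ] [ 593.5 -355.2   95. ]
345 388 [ 620.1 -235.1  110. ] [ 612.3 -224.3   95. ]
303 425 [ 602.6 -326.1  110. ] [ 594.4 -316.9   95. ]
327 405 [ 613.6 -277.   110. ] [ 605.7 -267.    95. ]
292 455 [ 619.1 -378.7  110. ] [ 611.2 -370.4   95. ]
349 392 [ 630.  -239.2  110. ] [ 622.3 -228.6   95. ]
```

View pics/bin.png

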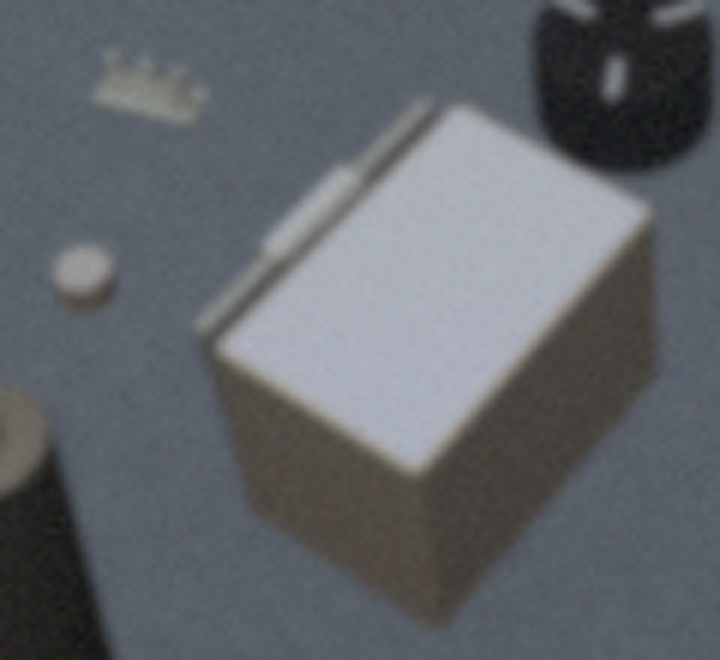

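The bin's front lies at x of about 600 (the wrist saw its foot), so there is plenty of room. Grasping normally.

```bash
python3 -m creep '[[[0.005,-0.02,-0.4,0],[0.005,-0.02,-0.8,0],[0.005,-0.02,-0.95,0],[0.005,-0.02,-0.95,0]]]' 0.65 && python3 -m creep '[[[0,0,-0.06,0],[0,0,-0.12,0],[0,0,-0.12,0],[0,0,-0.12,0]]]' && python3 -m creep '[[[0,0,0,0],[0,0,0,0],[0,0,0,0],[0,0,0,0],[0,0,0,0],[0,0,0,0],[0,0,0,0]]]' 0.15 30 && python3 -m creep '[[[0,0,0.4,0],[0,0,0.8,0],[0,0,1,0],[0,0,1,0]]]'
```

```text
t: 19.4
ee_pos: [483.6, -312.7, 28.5]
tool_rot: [0.09, 0.996, 0.001, -0.001]
ft_force: [0.7, -0.2, 0.8]
opening: 0.648
grip_force: 0.0
t: 19.8
ee_pos: [484.3, -314.2, 18.4]
tool_rot: [0.09, 0.996, -0.0, 0.0]
ft_force: [-0.0, -0.8, 1.1]
opening: 0.651
grip_force: 0.0
t: 20.5
ee_pos: [484.1, -314.1, 18.2]
tool_rot: [0.09, 0.996, -0.0, 0.0]
ft_force: [-1.7, 1.7, 5.5]
opening: 0.277
grip_force: 29.6
t: 20.9
ee_pos: [485.0, -314.9, 120.6]
tool_rot: [0.09, 0.996, -0.002, 0.002]
ft_force: [0.8, -1.1, -0.6]
opening: 0.275
grip_force: 29.7
```

```bash
python3 -m creep '[[[0,0.4,0.2,0],[0,0.8,0.32,0],[0,1,0.32,0]]]' && python3 -m creep '[[[0,0.4,0,0],[0.2,0.8,0,0],[0.3,1,0,0]]]' && python3 -m creep '[[[0.3,0.4,0,0],[0.5,0.8,0,0],[0.6,1,0,0]]]' && python3 -m creep '[[[0.3,0.3,0,0],[0.5,0.53,0,0],[0.5,0.53,0,0],[0.5,0.53,0,0],[0.5,0.53,-0.08,0],[0.5,0.53,-0.16,0],[0.5,0.53,-0.16,0],[0.5,0.53,-0.16,0]]]' && python3 -m creep '[[[0,0,0,0],[0,0,0,0],[0,0,0,0],[0,0,0,0]]]' 0.55 && python3 -m creep '[[[0,0,0.4,0],[0,0,0.7,0],[0,0.3,0.7,0],[-0.2,0.8,0.7,0],[-0.5,1,0.5,0]]]'
```

```text
t: 21.2
ee_pos: [484.0, -211.6, 150.0]
tool_rot: [0.089, 0.996, 0.0, 0.0]
ft_force: [-0.2, 0.4, -0.5]
opening: 0.272
grip_force: 29.7
t: 21.5
ee_pos: [514.1, -111.1, 148.6]
tool_rot: [0.089, 0.996, 0.001, -0.001]
ft_force: [-0.6, -0.2, 0.1]
opening: 0.27
grip_force: 29.7
t: 21.8
ee_pos: [574.5, -10.9, 148.1]
tool_rot: [0.089, 0.996, 0.0, -0.001]
ft_force: [0.0, 0.0, 0.5]
opening: 0.272
grip_force: 29.7
t: 22.6
ee_pos: [623.8, 38.6, 133.5]
tool_rot: [0.09, 0.996, 0.0, -0.0]
ft_force: [0.9, 0.3, -0.2]
opening: 0.273
grip_force: 29.7
t: 23.0
ee_pos: [624.0, 39.1, 133.9]
tool_rot: [0.09, 0.996, -0.0, 0.0]
ft_force: [-0.6, -0.6, 0.1]
opening: 0.548
grip_force: 0.0
t: 23.5
ee_pos: [574.9, 141.5, 185.6]
tool_rot: [0.09, 0.996, 0.001, 0.003]
ft_force: [1.1, 0.5, -1.0]
opening: 0.549
grip_force: 0.0
```

```bash
python3 -m creep '[[[-0.4,0.4,-0.2,0],[-0.8,0.8,-0.4,0],[-1,1,-0.59,0]]]' && python3 -m creep '[[[-0.085,0.3,0,0],[-0.085,0.56,0,0],[-0.085,0.56,0,0],[-0.085,0.56,0,0]]]'
python3 - <<'E'
from h import *
w=snap('wrist','w6');print(status.get_state()['ee_pos'],*blobs(w),sep='\n')
b=snap('side','b6');print(*[x for x in blobs(b,16,15,120) if 250<x[2][0]<420 and x[2][1]>120],sep='\n')
E
```

```text
t: 23.8
ee_pos: [475.1, 238.1, 126.8]
tool_rot: [0.09, 0.996, 0.0, 0.001]
ft_force: [0.9, 0.7, 0.0]
opening: 0.551
grip_force: 0.0
t: 24.2
ee_pos: [467.7, 292.7, 126.5]
tool_rot: [0.09, 0.996, -0.0, 0.0]
ft_force: [0.2, 1.5, -0.5]
opening: 0.553
grip_force: 0.0
[467.91410783 292.18520542 126.54208231]
(np.int32(1039), [41, 66], [169.0, 188.0], [448.5, 222.0])
(np.int32(609), [28, 27], [258.0, 193.0], [465.9, 294.7])
(np.int32(56), [12, 20], [275.0, 133.0], [622.4, -423.8])
(np.int32(22), [5, 9], [284.0, 255.0], [485.0, 183.7])
(np.int32(65), [16, 5], [298.0, 270.0], [440.5, 225.5])
(np.int32(66), [11, 9], [285.0, 290.0], [465.2, 295.4])
```

```bash
python3 -m creep '[[[0,0,-0.4,0],[0,0,-0.8,0],[0,0,-0.95,0],[0,0,-0.95,0]]]' 0.6 && python3 -m creep '[[[0,0,-0.06,0],[0,0,-0.12,0],[0,0,-0.12,0],[0,0,-0.12,0]]]' && python3 -m creep '[[[0,0,0,0],[0,0,0,0],[0,0,0,0],[0,0,0,0],[0,0,0,0],[0,0,0,0],[0,0,0,0]]]' 0.15 30 && python3 -m creep '[[[0,0,0.4,0],[0,0,0.8,0],[0,0,1,0],[0,0,1,0]]]'
```

```text
t: 24.7
ee_pos: [467.0, 291.3, 29.6]
tool_rot: [0.091, 0.996, -0.001, -0.002]
ft_force: [-0.8, -0.0, 0.5]
opening: 0.599
grip_force: 0.0
t: 25.1
ee_pos: [468.1, 292.8, 20.0]
tool_rot: [0.09, 0.996, 0.0, 0.0]
ft_force: [0.2, 0.4, 0.7]
opening: 0.599
grip_force: 0.0
t: 25.8
ee_pos: [468.0, 292.9, 20.1]
tool_rot: [0.09, 0.996, 0.0, 0.0]
ft_force: [-1.3, -0.6, 6.2]
opening: 0.27
grip_force: 29.5
t: 26.2
ee_pos: [469.0, 293.3, 122.3]
tool_rot: [0.09, 0.996, 0.001, 0.003]
ft_force: [0.4, 0.5, -0.6]
opening: 0.266
grip_force: 29.7
```

```bash
python3 -m creep '[[[0.1,-0.4,0.2,0],[0.2,-0.8,0.3,0],[0.4,-1,0.3,0],[0.4,-1,0.3,0]]]' && python3 -m creep '[[[0.3,-0.4,0,0],[0.6,-0.8,0,0],[0.7,-1,0,0],[0.7,-1,0,0]]]' && python3 -m creep '[[[0.3,-0.3,0,0],[0.46,-0.537,0,0],[0.46,-0.537,0,0],[0.46,-0.537,0,0],[0.46,-0.537,0,0]]]'
```

```text
t: 26.6
ee_pos: [509.2, 190.3, 148.6]
tool_rot: [0.092, 0.996, -0.0, -0.0]
ft_force: [-0.5, 0.7, -1.1]
opening: 0.271
grip_force: 29.7
t: 27.0
ee_pos: [578.2, 90.9, 147.9]
tool_rot: [0.092, 0.996, -0.0, -0.001]
ft_force: [-0.1, 0.2, 0.3]
opening: 0.269
grip_force: 29.7
t: 27.5
ee_pos: [623.0, 40.7, 149.1]
tool_rot: [0.089, 0.996, 0.0, -0.001]
ft_force: [0.3, 0.1, -0.3]
opening: 0.271
grip_force: 29.7
```

```bash
python3 -m creep '[[[0.025,-0.015,-0.05,0],[0.025,-0.015,-0.1,0],[0.025,-0.015,-0.14,0],[0.025,-0.015,-0.14,0],[0.025,-0.015,-0.14,0]]]' && python3 -m creep '[[[0,0,0,0],[0,0,0,0],[0,0,0,0],[0,0,0,0]]]' 0.55 && python3 -m creep '[[[0,0,0.4,0],[0,0,0.8,0],[0,0,1,0],[0,0,1,0],[0,0,1,0],[0,0,1,0]]]' 1
python3 - <<'E'
from h import *
w=snap('wrist','w7');s=snap('scene','s7');b=snap('side','b7');print(status.get_state()['ee_pos'])
i=np.hstack([cv2.resize(cv2.imread('pics/w7.png'),(400,300)),cv2.resize(cv2.imread('pics/b7.png'),(400,300))])
j=np.hstack([cv2.resize(cv2.imread('pics/s7.png'),(400,300)),cv2.resize(cv2.imread('pics/w7.png')[130:280,160:360],(400,300))])
cv2.imwrite('pics/m7.png',np.vstack([i,j]))
E
```

```text
t: 28.0
ee_pos: [626.2, 37.6, 135.5]
tool_rot: [0.09, 0.996, 0.0, -0.0]
ft_force: [0.1, 0.1, 0.7]
opening: 0.268
grip_force: 29.7
t: 28.4
ee_pos: [626.3, 37.5, 135.6]
tool_rot: [0.09, 0.996, -0.0, 0.0]
ft_force: [-0.7, -1.1, 0.3]
opening: 0.546
grip_force: 0.0
t: 29.0
ee_pos: [625.8, 37.6, 233.9]
tool_rot: [0.09, 0.996, 0.0, -0.001]
ft_force: [-0.0, -0.3, 0.7]
opening: 0.996
grip_force: 0.0
[626.05624024  37.54077547 234.469595  ]
```

View pics/m7.png

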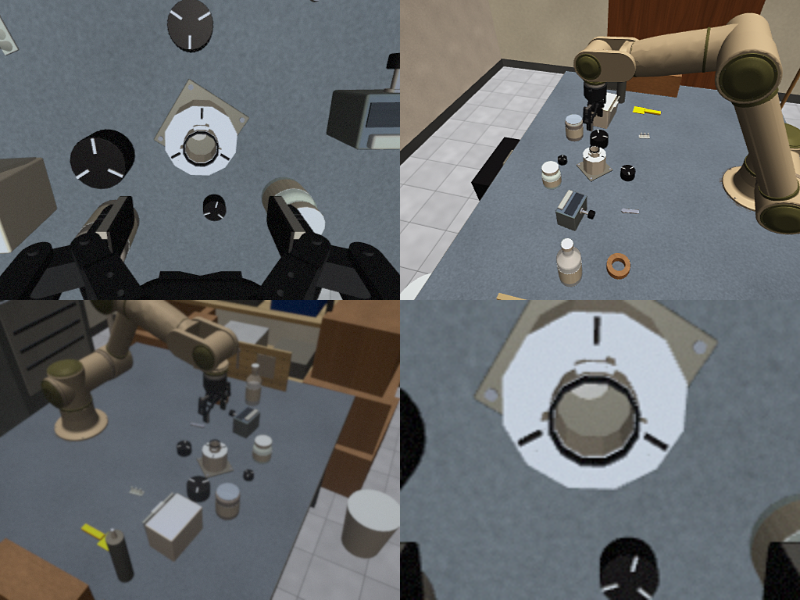

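All three tablets are in the tub, none are left on the shelf, and the light's knob is still out. In the inset the mouth ring's centre is at (594,419). Next the cap.

```bash
python3 -m creep '[[[-0.4,0.05,-0.2,0.08],[-0.8,0.1,-0.4,0.16],[-1,0.115,-0.6,0.24],[-1,0.115,-0.8,0.333],[-1,0.115,-0.8,0.333]]]' && python3 -m creep '[[[-0.3,0,0,0],[-0.425,0,0,0],[-0.425,0,0,0],[-0.425,0,0,0],[-0.425,0,0,0]]]'
python3 - <<'E'
from h import *
w=load('w7');print('mouth',px(w,160+194/2-.3,130+119/2-.3,111))
w=snap('wrist','w8');print(status.get_state()['ee_pos']); cv2.imwrite('pics/w8b.png',cv2.resize(cv2.imread('pics/w8.png'),(800,600)))
E
```

```text
t: 29.65
ee_pos: [524.8, 49.2, 153.4]
tool_rot: [-0.171, 0.985, 0.001, -0.002]
ft_force: [-0.6, -0.4, -0.1]
opening: 1.002
grip_force: 0.0
t: 30.15
ee_pos: [484.8, 48.9, 155.9]
tool_rot: [-0.17, 0.985, -0.0, 0.0]
ft_force: [0.1, 0.3, 0.1]
opening: 1.001
grip_force: 0.0
mouth [624.2  38.1 111. ]
[484.60775447  48.93456408 155.7031561 ]
```

View pics/w8b.png

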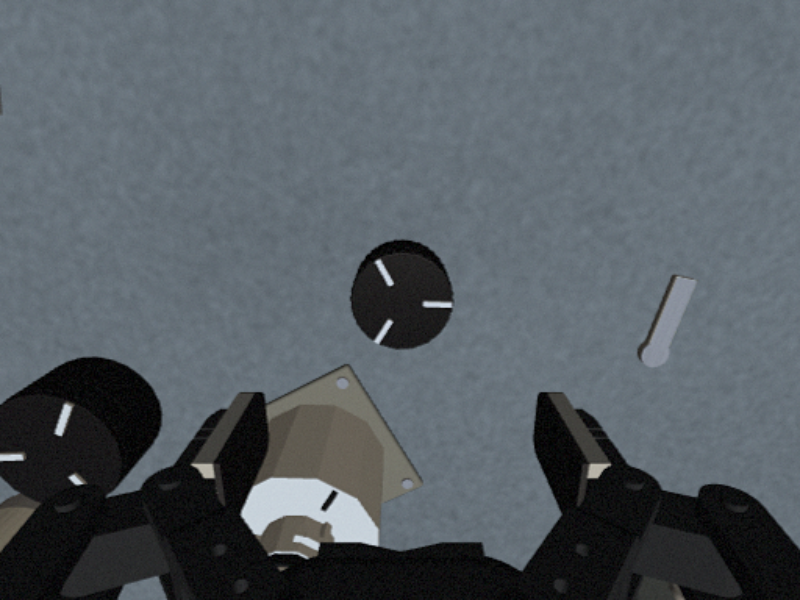

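The cap stands at (402,300), with its ridges as I left them.

```bash
python3 - <<'E'
from h import *
w=load('w8');print('cap',px(w,402*.64-.2,300*.64-.2,36))
E
python3 -m creep '[[[-0.01,0,-0.4,0],[-0.01,0,-0.8,0],[-0.01,0,-1,0],[-0.01,0,-1,0]]]' 1 && python3 -m creep '[[[0,0,-0.2,0],[0,0,-0.29,0],[0,0,-0.29,0],[0,0,-0.29,0]]]' && python3 -m creep '[[[0,0,0,0],[0,0,0,0],[0,0,0,0],[0,0,0,0],[0,0,0,0],[0,0,0,0],[0,0,0,0]]]' 0.5 80
```

```text
cap [484.7  49.4  36. ]
t: 30.6
ee_pos: [481.8, 49.2, 53.2]
tool_rot: [-0.17, 0.985, 0.001, -0.002]
ft_force: [0.1, 0.1, 0.6]
opening: 1.004
grip_force: 0.0
t: 31.0
ee_pos: [483.4, 49.0, 27.5]
tool_rot: [-0.17, 0.985, -0.0, 0.001]
ft_force: [0.6, 0.5, -0.1]
opening: 1.0
grip_force: 0.0
t: 31.7
ee_pos: [483.4, 49.1, 27.8]
tool_rot: [-0.17, 0.985, -0.0, 0.001]
ft_force: [-2.7, 0.8, 11.1]
opening: 0.648
grip_force: 82.3
```

```bash
python3 -m creep '[[[0,0,0.4,0],[0,0,0.8,0],[0,0,1,0],[0,0,1,0]]]' && python3 -m creep '[[[0,0,0.4,0],[0.3,0,0.4,0],[0.7,-0.05,0.4,0],[1,-0.1,0.4,0],[1,-0.1,0.4,0]]]' && python3 -m creep '[[[0.3,0,0,0],[0.404,0,0,0],[0.404,0,0,0],[0.404,0,0,0],[0.404,0,0,0]]]'
```

```text
t: 32.1
ee_pos: [484.1, 48.9, 129.4]
tool_rot: [-0.171, 0.985, -0.001, 0.003]
ft_force: [-0.8, 0.5, -1.3]
opening: 0.649
grip_force: 84.6
t: 32.6
ee_pos: [584.6, 38.3, 164.6]
tool_rot: [-0.17, 0.985, 0.0, -0.001]
ft_force: [-0.4, 0.3, -0.9]
opening: 0.645
grip_force: 84.9
t: 33.1
ee_pos: [622.3, 39.2, 166.3]
tool_rot: [-0.171, 0.985, 0.0, -0.0]
ft_force: [-0.1, -0.1, -0.5]
opening: 0.648
grip_force: 84.9
```

Now lowering (x +1.5 mm), stopping short of the spring.

```bash
python3 -m creep '[[[0.015,0,-0.1,0],[0.015,0,-0.2,0],[0.015,0,-0.25,0],[0.015,0,-0.3,0],[0.015,0,-0.35,0],[0.015,0,-0.4,0],[0.015,0,-0.4,0],[0.015,0,-0.4,0]]]'
```

```text
t: 33.9
ee_pos: [624.3, 38.8, 126.1]
tool_rot: [-0.17, 0.985, -0.0, -0.001]
ft_force: [-3.0, -3.9, -2.3]
opening: 0.65
grip_force: 85.0
```

```bash
python3 -m creep '[[[0,0,-0.03,0],[0,0,-0.06,0],[0,0,-0.09,0],[0,0,-0.1,0],[0,0,-0.1,0],[0,0,-0.1,0]]]'
```

```text
t: 34.5
ee_pos: [624.7, 38.7, 117.2]
tool_rot: [-0.17, 0.985, -0.0, 0.0]
ft_force: [-4.3, -3.8, 3.1]
opening: 0.648
grip_force: 85.5
```

```bash
python3 -m creep '[[[-0.005,-0.005,-0.03,0],[-0.005,-0.005,-0.06,0],[-0.005,-0.005,-0.075,0],[-0.005,-0.005,-0.075,0],[-0.005,-0.005,-0.075,0]]]'
```

```text
t: 35.0
ee_pos: [624.8, 38.5, 111.4]
tool_rot: [-0.171, 0.985, -0.0, 0.001]
ft_force: [-7.3, -2.6, 13.8]
opening: 0.649
grip_force: 86.6
```

```bash
python3 -m creep '[[[-0.005,0,-0.005,0],[-0.005,0,-0.007,-0.07],[-0.005,0,-0.007,-0.14],[-0.005,0,-0.007,-0.21],[-0.005,0,-0.007,-0.28],[-0.005,0,-0.007,-0.35],[-0.005,0,-0.007,-0.42],[-0.005,0,-0.007,-0.49],[-0.005,0,-0.007,-0.56],[-0.005,0,-0.007,-0.63],[-0.005,0,-0.007,-0.667],[-0.005,0,-0.007,-0.667]]]'
python3 - <<'E'
from h import *
s=status.get_state();print(s['ft_torque'],s['ft_force'],s['tool_rot'])
E
```

```text
t: 36.2
ee_pos: [625.4, 38.9, 111.1]
tool_rot: [0.346, 0.938, 0.001, 0.003]
ft_force: [-1.8, 0.4, 14.0]
opening: 0.651
grip_force: 86.3
[-0.07471657  0.39350278 -0.04713493] [-1.76911227  0.37771233 14.0294896 ] [0.34592078 0.93825871 0.00107877 0.0028725 ]
```

Turn a little more to the stop, then let it up.

```bash
python3 -m creep '[[[0,0,0,-0.02],[0,0,0,-0.04],[0,0,0,-0.04]]]'
python3 - <<'E'
from h import *
print(status.get_state()['ft_torque'])
E
python3 -m creep '[[[0,0,0.03,0],[0,0,0.06,0],[0,0,0.08,0],[0,0,0.08,0]]]'
```

```text
t: 36.5
ee_pos: [624.9, 39.6, 111.1]
tool_rot: [0.374, 0.927, 0.001, 0.002]
ft_force: [-5.1, 2.8, 15.0]
opening: 0.65
grip_force: 86.5
[0.42065088 0.70860016 0.2620181 ]
t: 36.9
ee_pos: [624.4, 39.7, 116.2]
tool_rot: [0.374, 0.927, 0.001, 0.001]
ft_force: [3.1, 5.9, -1.3]
opening: 0.649
grip_force: 87.0
```

```bash
python3 -m creep '[[[0,0,0.02,0.02],[0,0,0.02,0.02],[0,0,0.02,0.02]]]'
```

```text
t: 37.2
ee_pos: [623.6, 39.4, 116.3]
tool_rot: [0.36, 0.933, 0.001, -0.001]
ft_force: [5.2, 3.9, -12.6]
opening: 0.645
grip_force: 89.2
```

It holds against a 12 N pull, so it's locked. Release and check.

```bash
python3 -m creep '[[[0,0,-0.015,0],[0,0,-0.015,0]]]' && python3 -m creep '[[[0,0,0,0],[0,0,0,0],[0,0,0,0],[0,0,0,0],[0,0,0,0],[0,0,0.4,0],[0,0,0.8,0],[0,0,1,0],[0,0,1,0]]]' 1 40 && python3 -m creep '[[[0,0,0.2,0.08],[0,0,0.2,0.16],[0,0,0.2,0.24],[0,0,0.2,0.33],[0,0,0.2,0.33],[0,0,0.2,0.33]]]'
python3 - <<'E'
from h import *
w=snap('wrist','w9');print(status.get_state()['ee_pos']); cv2.imwrite('pics/w9b.png',cv2.resize(cv2.imread('pics/w9.png')[90:290,160:440],(784,560),interpolation=cv2.INTER_CUBIC))
E
```

```text
t: 37.4
ee_pos: [623.7, 39.3, 116.2]
tool_rot: [0.36, 0.933, 0.001, -0.0]
ft_force: [3.1, 5.3, -6.0]
opening: 0.647
grip_force: 90.1
t: 38.3
ee_pos: [624.8, 38.4, 220.4]
tool_rot: [0.36, 0.933, 0.001, 0.003]
ft_force: [0.3, -0.3, -0.1]
opening: 1.006
grip_force: 0.0
t: 38.9
ee_pos: [623.5, 38.5, 236.0]
tool_rot: [0.111, 0.994, 0.0, -0.001]
ft_force: [-0.2, 0.6, 0.2]
opening: 1.002
grip_force: 0.0
[623.56092938  38.53889677 236.21146965]
```

View pics/w9b.png

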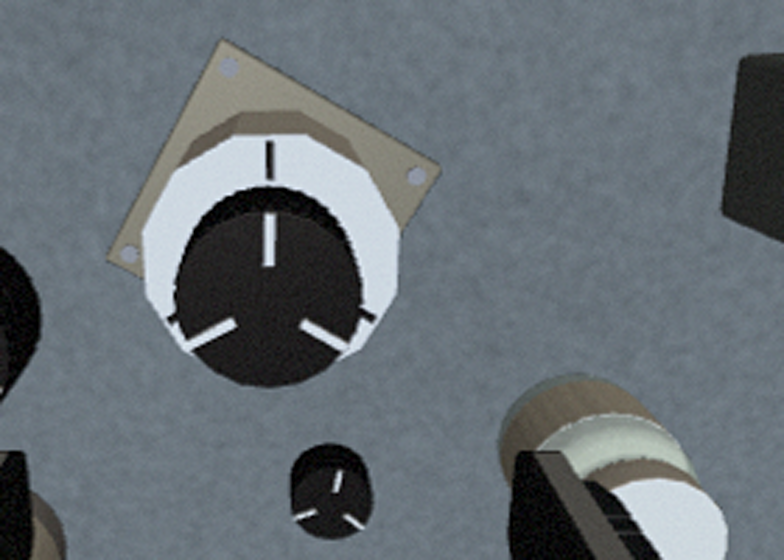

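The cap's ridges are in line with the tub's. Now to the knob.

```bash
python3 -m creep '[[[-0.2,0.4,0,0.026],[-0.4,0.8,0,0.026],[-0.5,1,0,0.026]]]' 0.75 && python3 -m creep '[[[0,0.4,0,0],[0,0.8,0,0],[0,1,0,0]]]' && python3 -m creep '[[[0,0.3,0,0],[0,0.61,-0.2,0],[0,0.61,-0.5,0],[0,0.61,-0.8,0],[0,0.61,-0.8,0]]]'
python3 - <<'E'
from h import *
w=snap('wrist','w10');print(status.get_state()['ee_pos'])
im=w['image'][140:320,150:380]; m=(im.max(2)<40).astype(np.uint8)
n,l,st,ce=cv2.connectedComponentsWithStats(m)
for i in range(1,n):
    if st[i,4]>200: c=ce[i]+[150,140]; print(st[i],px(w,*c,60))
E
```

```text
t: 39.25
ee_pos: [572.2, 141.0, 236.8]
tool_rot: [0.089, 0.996, 0.0, -0.0]
ft_force: [0.6, -0.7, 0.7]
opening: 0.753
grip_force: 0.0
t: 39.55
ee_pos: [573.1, 241.3, 236.6]
tool_rot: [0.089, 0.996, 0.0, -0.0]
ft_force: [-0.3, -1.3, 0.4]
opening: 0.751
grip_force: 0.0
t: 40.05
ee_pos: [571.8, 299.1, 152.5]
tool_rot: [0.089, 0.996, -0.002, -0.004]
ft_force: [0.2, -0.2, -0.3]
opening: 0.75
grip_force: 0.0
[573.04841432 299.3136727  155.52669722]
[ 90  51  34  31 917] [573.8 298.4  60. ]
[   0  104   46   76 1854] [637.8 212.7  60. ]
[ 168  104   62   76 2393] [667.3 361.3  60. ]
```

The knob is at (574,298.4), under the gripper. Descend, pinch and push in.

```bash
python3 -m creep '[[[0,0,-0.4,0],[0,0,-0.8,0],[0,0,-1,0],[0,0,-1,0],[0,0,-1,0]]]' && python3 -m creep '[[[0,0,-0.02,0],[0,0,-0.02,0],[0,0,-0.02,0],[0,0,-0.02,0],[0,0,-0.02,0],[0,0,-0.02,0],[0,0,-0.02,0]]]' 0.1 30 && python3 -m creep '[[[0.04,-0.007,0,0],[0.08,-0.014,0,0],[0.12,-0.022,0,0],[0.15,-0.027,0,0],[0.165,-0.03,0,0],[0.165,-0.03,0,0],[0.165,-0.03,0,0]]]'
```

```text
t: 40.6
ee_pos: [574.9, 299.8, 59.2]
tool_rot: [0.089, 0.996, 0.001, 0.002]
ft_force: [0.8, 0.4, 0.5]
opening: 0.754
grip_force: 0.0
t: 41.3
ee_pos: [574.1, 298.8, 56.3]
tool_rot: [0.088, 0.996, -0.001, 0.0]
ft_force: [-3.1, -6.0, 6.8]
opening: 0.318
grip_force: 29.2
t: 42.0
ee_pos: [588.0, 296.4, 56.2]
tool_rot: [0.088, 0.996, -0.001, -0.003]
ft_force: [-16.5, -5.3, 14.4]
opening: 0.316
grip_force: 30.0
```

```bash
python3 -m creep '[[[0,0,0,0],[0,0,0,0],[0,0,0,0],[0,0,0,0]]]' 0.75 && python3 -m creep '[[[0,0,0.4,0],[0,0,0.8,0],[0,0,1,0],[0,0,1,0],[0,0,1,0]]]'
python3 - <<'E'
from h import *
w=snap('wrist','w11');print(status.get_state()['ee_pos'])
im=w['image'][100:320,150:380]; m=(im.max(2)<40).astype(np.uint8)
n,l,st,ce=cv2.connectedComponentsWithStats(m)
for i in range(1,n):
    if st[i,4]>200: c=ce[i]+[150,100]; print(st[i],px(w,*c,60))
b=snap('side','b11');print([x for x in blobs(b,16,15,120) if 250<x[2][0]<420 and x[2][1]>120])
E
```

```text
t: 42.4
ee_pos: [590.4, 296.5, 54.9]
tool_rot: [0.089, 0.996, 0.0, 0.0]
ft_force: [-0.5, -0.4, 0.5]
opening: 0.749
grip_force: 0.0
t: 42.9
ee_pos: [590.0, 296.5, 154.2]
tool_rot: [0.089, 0.996, -0.0, -0.0]
ft_force: [-0.0, 0.2, -0.1]
opening: 0.752
grip_force: 0.0
[589.69863493 296.34259066 153.35396432]
[ 89  85  35  30 927] [587.9 296.   60. ]
[   0  144   45   76 1855] [658.2 209.4  60. ]
[ 168  144   62   76 2399] [688.1 359.5  60. ]
[(np.int32(97), [23, 7], [294.0, 269.0], [450.8, 226.3])]
```

The knob moved 14.3 mm, so it is fully in. No tablets are left on the shelf, and the robot is clear.

```bash
python3 -c "
from station import job
print(job.job_done())"
```

```text
the job is handed in; nothing more can be done
None
```

The job is handed in, with no verdict returned. All three tablets I found are in the tub, the cap is locked on (it held against a 12 N pull with its ridges in line), and the knob is pushed back in. I did not touch anything else on the shelf.

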